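Close up the loaded cream chiller

TASK

Stand every small cream jar upright in the steel chilling tub, then put the lid on so that it sits fully home, and swing both wire clamps right down over it. Only then turn the lever of the ball valve on the tub's coolant pipe to half open (45 degrees, the lever midway between square to the pipe and along it). Leave the two bottles and the pail where they stand.

Things in the scene. Friction and masses are not known exactly. Their poses are not given: they have to be found in the camera images.
- jar0_center (a point): a small white cream jar with a flat screw cap, an upright cylinder 48 mm in diameter and 54 mm tall, bottom-heavy, 0.12 kg (roughly; varies); the point is its centre, 27 mm above its underside; z is its axis. Two to four such jars stand on the left of the counter; an absent one reads None. May get knocked aside
- jar1_center (a point): a small white cream jar with a flat screw cap, an upright cylinder 48 mm in diameter and 54 mm tall, bottom-heavy, 0.12 kg (roughly; varies); the point is its centre, 27 mm above its underside; z is its axis. Two to four such jars stand on the left of the counter; an absent one reads None. May get knocked aside
- jar2_center (a point): a small white cream jar with a flat screw cap, an upright cylinder 48 mm in diameter and 54 mm tall, bottom-heavy, 0.12 kg (roughly; varies); the point is its centre, 27 mm above its underside; z is its axis. Two to four such jars stand on the left of the counter; an absent one reads None. May get knocked aside
- jar3_center (a point): a small white cream jar with a flat screw cap, an upright cylinder 48 mm in diameter and 54 mm tall, bottom-heavy, 0.12 kg (roughly; varies); the point is its centre, 27 mm above its underside; z is its axis. Two to four such jars stand on the left of the counter; an absent one reads None. May get knocked aside
- tub_rim (a point): centre of the mouth of the open rectangular steel tub, at rim height, 76 mm above the counter. The tub is fixed; z up, y along its long side, x along its short side, away from the side with the pipe. Outside 130 (x) x 260 (y) mm, walls 10 mm, inside 110 x 240 mm and 66 mm deep (inner floor 10 mm above the counter). Room for four jars in a row along y
- lid_grip (a point): centre of the grip block of the loose grey lid, which at the start lies right way up on the right of the counter. Block 22 (x) x 90 (y) x 34 (z) mm, black, on top of a plate 130 x 260 x 10 mm, under which a plug (100 x 230 mm, narrowing to 90 x 220, 10 mm deep) drops into the tub's mouth. The point is 37 mm above the plug's underside and, when home (plate on the rim), 27 mm above the rim. y along the lid's long side, either way round fits; 0.4 kg
- clamp_left (a joint): angle of the left-hand wire clamp, rad: 0 = fully down, lying over the lid; grows as it is swung up and outward; stop at 2.4, starts at 1.75 to 2.1. Stays where it is left (friction; about 1.5 N at the bar moves it). With the lid fully home it can go right down to 0, with 2 mm to spare above the lid
- clamp_left_bar (a point): middle of the cross-bar of the left-hand clamp, a steel wire bail (10 mm round wire, bar 90 mm long between its two side arms, parallel to the tub's short side). The bar moves on a circle about the hinge; in the tub's axes, at angle 0 it is 70 mm inward (toward the middle of the tub) and 27 mm above the hinge, i.e. 17 mm above the rim
- clamp_left_hinge (a point): hinge axis of the left-hand clamp, 12 mm outside the tub's +y end wall and 10 mm below the rim; the hinge axis is along the tub's x. Axes are the tub's
- clamp_right (a joint): angle of the right-hand wire clamp, rad: 0 = fully down, lying over the lid; grows as it is swung up and outward; stop at 2.4, starts at 1.75 to 2.1. Stays where it is left (friction; about 1.5 N at the bar moves it). With the lid fully home it can go right down to 0, with 2 mm to spare above the lid
- clamp_right_bar (a point): middle of the cross-bar of the right-hand clamp, a steel wire bail (10 mm round wire, bar 90 mm long between its two side arms, parallel to the tub's short side). The bar moves on a circle about the hinge; in the tub's axes, at angle 0 it is 70 mm inward (toward the middle of the tub) and 27 mm above the hinge, i.e. 17 mm above the rim
- clamp_right_hinge (a point): hinge axis of the right-hand clamp, 12 mm outside the tub's -y end wall and 10 mm below the rim; the hinge axis is along the tub's x. Axes are the tub's
- valve (a joint): opening angle of the ball valve, rad: 0 = shut (lever square to the pipe, pointing along the tub's -y), 1.571 = fully open (lever along the pipe, pointing away from the tub, the tub's -x); turns clockwise from above as it opens; 0.785 = half open. Starts between 0 and 0.35. Stays where it is left (friction 0.12 N m). Three black marks on the disc under the lever show shut, half and open
- valve_grip (a point): middle of the black rubber sleeve on the valve lever, 64 mm out from the spindle, 86 mm above the counter; sleeve 50 mm long along the lever, 18 mm wide, 20 mm high; below it only the pipe (top 54 mm above the counter, valve body 61 mm). Its -y axis points out along the lever
- valve_spindle (a point): the lever's vertical turning axis at lever height (86 mm), 110 mm from the tub's middle toward its -x side (45 mm clear of the tub's wall). Axes are the tub's
- milk_bottle: bystander: white milk bottle, 72 mm diameter, 170 mm tall, beyond the tub on the left; origin at the underside
- whey_bottle: bystander: green-glass whey bottle, 60 mm diameter, 130 mm tall, right behind the tub; origin at the underside
- pail: bystander: lidded white pail, 104 mm diameter, 90 mm tall, right behind the tub; origin at the underside
There are look-alikes about, which are no part of the job. What is shaped like the part that bears jar3_center but pink or purple is not meant.

How it is judged:
On the way, in this order (a step that is already met when the one before it is completed fails the run):
1. every jar stands upright on the floor of the tub (x of jar0_center in the frame of tub_rim between -0.055 and 0.055 m and y of jar0_center in the frame of tub_rim between -0.12 and 0.12 m and z of each of jar0_center, jar1_center, jar2_center, jar3_center in the frame of tub_rim below -0.034 m and angle between each of jar0_center, jar1_center, jar2_center, jar3_center's own z axis and vertical below 0.2 rad and x of jar1_center in the frame of tub_rim between -0.055 and 0.055 m and y of jar1_center in the frame of tub_rim between -0.12 and 0.12 m and x of jar2_center in the frame of tub_rim between -0.055 and 0.055 m and y of jar2_center in the frame of tub_rim between -0.12 and 0.12 m and x of jar3_center in the frame of tub_rim between -0.055 and 0.055 m and y of jar3_center in the frame of tub_rim between -0.12 and 0.12 m), for 0.2 s.
2. the lid sits fully home on the tub, over the jars (all of step 1 and horizontal distance between lid_grip and tub_rim below 0.012 m and z of lid_grip in the frame of tub_rim below 0.031 m and angle between the y axis of lid_grip and the y axis of tub_rim, either way round below 0.09 rad and angle between lid_grip's own z axis and vertical below 0.05 rad), for 0.2 s.
3. both clamps are down over the seated lid (horizontal distance between lid_grip and tub_rim below 0.012 m and z of lid_grip in the frame of tub_rim below 0.031 m and angle between the y axis of lid_grip and the y axis of tub_rim, either way round below 0.09 rad and angle between lid_grip's own z axis and vertical below 0.05 rad and value of joint each of clamp_left, clamp_right below 0.1 rad), for 0.2 s.
4. the valve is half open (value of joint valve between 0.665 and 0.905 rad), for 0.2 s.
At the end, for the whole second after the job is handed in: Every jar upright (0.2 rad) on the tub's floor; lid home: within 12 mm of centre, at most 4 mm above its seat, turned under 0.09 rad, level within 0.05 rad; both clamps below 0.1 rad; valve at 0.785 rad within 0.12; lid and valve at rest (all of step 1 and all of step 3 and all of step 4 and linear speed of lid below 0.02 m/s and velocity of joint valve between -0.05 and 0.05 rad/s); the robot touches nothing.
It fails at once if the milk bottle is shifted more than 4 cm or tipped (distance of milk_bottle from where it was at the start of the episode above 0.04 m or angle between milk_bottle's own z axis and vertical above 0.4 rad).
It fails at once if the whey bottle is shifted more than 4 cm or tipped (distance of whey_bottle from where it was at the start of the episode above 0.04 m or angle between whey_bottle's own z axis and vertical above 0.4 rad).
It fails at once if the pail is shifted more than 4 cm or tipped (distance of pail from where it was at the start of the episode above 0.04 m or angle between pail's own z axis and vertical above 0.4 rad).
Of jar0, jar1, jar2, jar3 only 2 to 4 are there at a start; the rules pass over those that are not, and their reading is None.
At some moment in a run one of jar0, jar1, jar2, jar3 may be knocked a few centimetres aside while the robot is not near it.
It also fails if it takes over 210 s, if anything falls off the work surface, if the arm or the gripper's body presses on something with over 40 N, if the wrist force passes 120 N, or if a joint passes its speed limit or range.

ROBOT

A 6-joint arm with a two-finger parallel gripper is mounted at the origin on the work surface. World frame = base frame: x ahead of the robot, y to its left, z up, the work surface at z = 0. Lengths are in m, angles in rad, forces in N, time in s.
With the tool pointing down it reaches from about 0.375 to 0.9 m from the base axis. Payload 3.1 kg.
Tool frame: the origin (TCP) lies at the very end of the fingers, on their centre line; the grasp point (between the pads) lies 19 mm behind it; y points along the fingers, z is the direction in which the jaws open and shut, and the axes are right-handed (so a half turn about y gives the same grasp; the last joint's range is limited). The gripper opens to 85 mm and grips with 20 to 120 N. Pads are 22 mm wide; open, the fingers measure 114 mm over their backs; the gripper's body (76 mm by 85 mm) begins 54 mm behind the grasp point. The pads swing forward as they close: fully open they stand 13 mm farther back than shut.
Start: joints at [-1.304, 0.527, 1.433, -0, 1.181, -0.178], TCP at [0.27, -0.564, 0.231] pointing down, gripper open.
Joint ranges: [-3.08, 3.08], [-0.75, 2.2], [0.22, 2.44], [-1.43, 4.57], [0, 2.65], [-2.85, 2.85]. Speed limits (rad/s): [2.79, 2.79, 3.14, 3.14, 3.14, 3.14].

INTERFACE

Orientations are given as a unit quaternion [w, x, y, z].
In Python, from station import env, read_camera, camera_info, workorder gives the robot as it stands. Calls block until the motion is done:
- env.move_to(position, orientation): joint-space move of the TCP to a pose.
- env.move_linear(position, ori=None, max_speed=0.15, force_limit=None): straight line of the TCP; ori=None keeps the orientation; max_speed is the mean speed in m/s. With force_limit (N) it stops when the force on the tool has changed by that much, and returns True; else False.
- env.movej(angles): joint-space move.
- env.gripper_to(opening, effort=None): opening from 0.0 (shut) to 1.0 (fully open); effort is the grip in N (None keeps the last); returns when the fingers have stopped.
- env.wait(seconds).
- env.solve_ik(position, orientation): joint angles nearest the present ones, or None.
- env.sense(): the state.
- read_camera(name): name is "side" or "top" or "wrist"; returns the picture (420x560x3 uint8, red, green, blue); there is no depth.
- camera_info(name): a dict with "K" (3x3 intrinsics, pixels), "R" (3x3) and "t" (3): a world point X has camera coordinates R X + t; the wrist camera has in their place "hand_eye" (4x4, takes a point from camera to tool coordinates, whose origin is the TCP and whose axes are the tool frame's). Camera axes: x right, y down, z forward; pixel columns grow to the right and rows downward; lengths in m; the calibration is good to about 2 mm. A picture is of the moment at which its call begins: read the wrist's pose just before it. camera_info takes no time and is no camera call.
A pose or a line that the arm cannot do raises env.MotionError and nothing moves.
- workorder.finish_job(): hands the job in, once; it reports no verdict.
The state is a dict: "clock": time; "joint_pos": joint angles; "joint_velocities": joint speeds; "joint_efforts": joint torques, N m; "position": TCP position; "tcp_rot": TCP orientation; "contact_force": force on the tool from outside, world axes, zero at the start; "torque": the same for the moment, N m; "finger_gap": opening from 0.0 (shut) to 1.0 (fully open).
Only numpy, scipy, OpenCV 4.12 (cv2) and the standard library are available. Lean on these libraries where they do the work, as an engineer would, in place of code of your own. Each camera call takes 0.05 s, during which the arm holds its last target.

## Working session

There is one attempt and no reset: what is moved stays moved. The work goes in short steps, each a Python script; the robot and the scene stay as the last script left them, time stands still between calls to the robot, and variables do not carry over. Pictures are saved under pics/ and viewed, and the job is handed in when it is done.

```bash
ls; mkdir -p pics
python3 - <<'E'
from station import env, read_camera, camera_info
import cv2
for n in ("top","side","wrist"):
    im=read_camera(n); cv2.imwrite(f"pics/{n}0.png",cv2.cvtColor(im,cv2.COLOR_RGB2BGR))
    print(n,camera_info(n))
print(env.sense())
E
```

```text
pics
top {'K': array([[488.31964754,   0.        , 275.63063662],
       [  0.        , 488.31964754, 209.78037005],
       [  0.        ,   0.        ,   1.        ]]), 'R': array([[ 0.00686486, -0.99996344,  0.00509898],
       [-0.9950515 , -0.00733642, -0.09908929],
       [ 0.09912307, -0.00439351, -0.99506548]]), 't': array([0.02444647, 0.61370859, 1.23339189])}
side {'K': array([[389.98772483,   0.        , 279.95523728],
       [  0.        , 389.98772483, 214.20652913],
       [  0.        ,   0.        ,   1.        ]]), 'R': array([[-0.69145324, -0.72238246,  0.0074828 ],
       [-0.41546898,  0.38916415, -0.82215375],
       [ 0.59099742, -0.57158975, -0.56921632]]), 't': array([0.44039176, 0.31575991, 0.87977926])}
wrist {'K': array([[305.88508509,   0.        , 280.04991404],
       [  0.        , 305.88508509, 208.35506338],
       [  0.        ,   0.        ,   1.        ]]), 'hand_eye': array([[ 2.18559487e-05,  9.50362179e-01,  3.11145830e-01,
        -7.92572388e-02],
       [ 6.28209275e-05, -3.11145831e-01,  9.50362177e-01,
        -1.42657421e-01],
       [ 9.99
[... 164 characters left out ...]
ck': 0.15, 'joint_pos': array([-1.30353673e+00,  5.28285546e-01,  1.43364666e+00,  1.95905600e-06,
        1.18143005e+00, -1.78499280e-01]), 'joint_velocities': array([-5.95413474e-04, -1.26607037e-03, -3.71886940e-03,  3.49601268e-04,
        2.52428263e-03,  5.88528500e-05]), 'joint_efforts': array([ 6.91280056e-04, -4.42741907e+01, -1.78276509e+01, -2.59703174e-04,
        5.63038237e-03, -9.63484183e-06]), 'position': array([ 0.2693365 , -0.56334742,  0.2305259 ]), 'tcp_rot': array([ 0.15627056, -0.1563248 ,  0.69024136, -0.68899124]), 'contact_force': array([ 0.23374724, -0.2033668 , -0.24787825]), 'torque': array([0.02663973, 0.02171345, 0.0064329 ]), 'finger_gap': 0.9963343726379357}
```

View pics/top0.png

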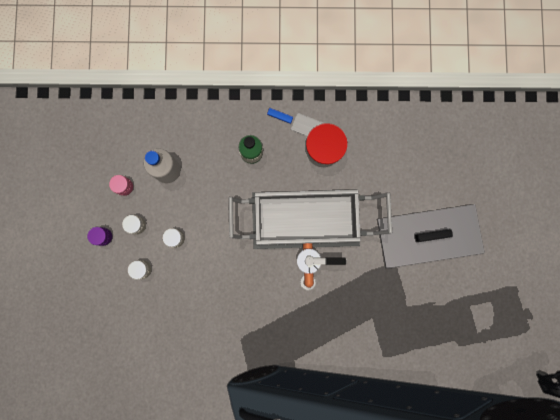

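View pics/side0.png

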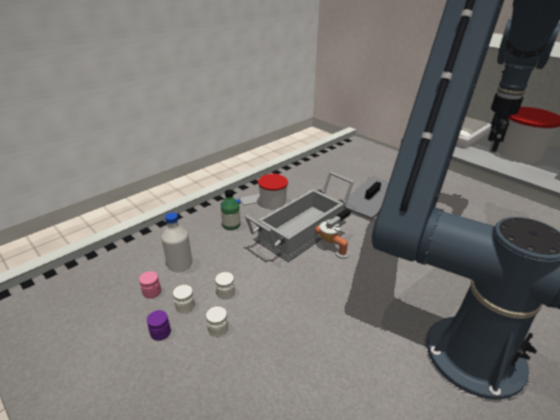

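View pics/wrist0.png

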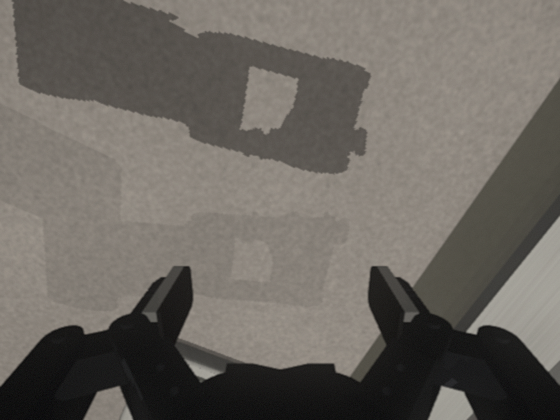

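```bash
cat > h.py <<'E'
import numpy as np, cv2
from scipy.spatial.transform import Rotation as Rn
from station import env, read_camera, camera_info, workorder
def p2w(name,u,v,z,pose=None):
    c=camera_info(name); d=np.linalg.inv(c["K"])@np.array([u,v,1.])
    if name=="wrist":
        H=c["hand_eye"]; p,q=pose; Rt=Rn.from_quat([q[1],q[2],q[3],q[0]]).as_matrix()
        o=Rt@H[:3,3]+p; d=Rt@H[:3,:3]@d
    else:
        R=c["R"]; o=-R.T@c["t"]; d=R.T@d
    return o+d*(z-o[2])/d[2]
def w2p(name,X,pose=None):
    c=camera_info(name); X=np.asarray(X,float)
    if name=="wrist":
        H=c["hand_eye"]; p,q=pose; Rt=Rn.from_quat([q[1],q[2],q[3],q[0]]).as_matrix()
        x=H[:3,:3].T@(Rt.T@(X-p)-H[:3,3])
    else: x=c["R"]@X+c["t"]
    y=c["K"]@x; return y[:2]/y[2]
def down(ang):
    """tool y down; jaw axis (tool z) at world angle ang in the plane"""
    z=np.array([np.cos(ang),np.sin(ang),0]); y=np.array([0,0,-1.]); x=np.cross(y,z)
    q=Rn.from_matrix(np.stack([x,y,z],1)).as_quat(); return np.array([q[3],q[0],q[1],q[2]])
def snap(name,fn,crop=None,s=1):
    st=env.sense(); im=cv2.cvtColor(read_camera(name),cv2.COLOR_RGB2BGR)
    cv2.imwrite("pics/raw_"+fn,im)
    o=im
    if crop: x0,y0,x1,y1=crop; o=im[y0:y1,x0:x1]
    if s!=1: o=cv2.resize(o,None,fx=s,fy=s,interpolation=cv2.INTER_CUBIC)
    cv2.imwrite("pics/"+fn,o); return im,(st["position"],st["tcp_rot"])
E
python3 - <<'E'
from h import *
im=cv2.imread("pics/top0.png")
cv2.imwrite("pics/c1.png",cv2.resize(im[170:300,220:500],None,fx=2.8,fy=2.8,interpolation=cv2.INTER_CUBIC))
hsv=cv2.cvtColor(im,cv2.COLOR_BGR2HSV)
m=cv2.inRange(hsv,(0,0,185),(180,60,255)); m[:110]=0
n,l,s,c=cv2.connectedComponentsWithStats(m)
for i in range(1,n):
    if s[i,4]>40: print(s[i],c[i],p2w("top",*c[i],0.054))
m=cv2.inRange(im,(0,0,0),(28,28,28))[:,:]; m[:200]=0;m[260:]=0
n,l,s,c=cv2.connectedComponentsWithStats(m)
for i in range(1,n):
    if s[i,4]>40:
        r=cv2.minAreaRect(np.argwhere(l==i)[:,::-1].astype(np.float32)); print(s[i],c[i],r)
print(w2p("top",[.5,.0,0]))
E
```

```text
[256 193  72   3 106] [287.44339623 193.59433962] [ 0.65284144 -0.00089874  0.054     ]
[256 202   3  37  69] [257.28985507 221.92753623] [0.57990985 0.07515889 0.054     ]
[ 263  202   89   35 2591] [303.62794288 219.42956387] [ 0.58710924 -0.04223106  0.054     ]
[122 215  18  18 244] [130.75819672 223.6147541 ] [0.57331574 0.3949925  0.054     ]
[163 229  17  18 245] [171.02857143 237.15510204] [0.53982633 0.29231782 0.054     ]
[257 240 103   4 175] [300.81142857 241.09714286] [ 0.53220291 -0.03518475  0.054     ]
[297 249  28  24 413] [308.90799031 260.65133172] [ 0.48325014 -0.05563352  0.054     ]
[128 261  18  18 252] [136.38492063 269.45238095] [0.45835959 0.37674869 0.054     ]
[286.24194476 254.00205503]
```

View pics/c1.png

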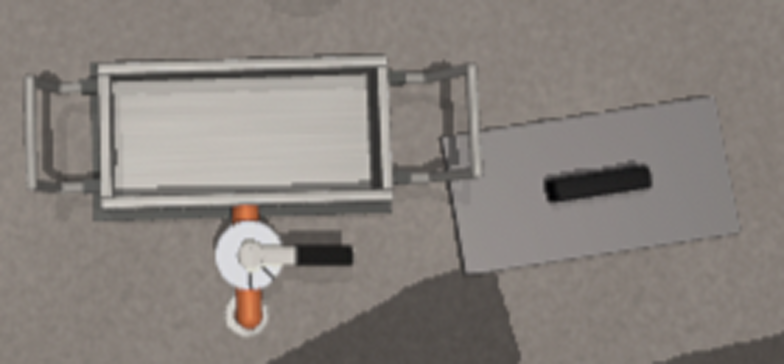

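```bash
python3 - <<'E'
from h import *
from scipy.optimize import least_squares
f=lambda x,y,z:p2w("top",x/2.8+220,y/2.8+170,z)
# tub rim corners in crop: outer & inner
for n,p in dict(TL=(97,64),TR=(385,55),BR=(391,204),BL=(98,207)).items(): print(n,f(*p,.076))
for n,p in dict(tl=(113,75),tr=(372,67),br=(375,192),bl=(112,194)).items(): print(n,f(*p,.076))
print("lid",[f(*p,.020).round(4) for p in ((442,138),(712,96),(740,232),(465,273))])
print("block",[f(*p,.054).round(4) for p in ((545,179),(648,165),(651,187),(549,202))])
print("spindle",f(250,254,.086),"sleeve ends",f(352,255,.086))
print("bars",f(31,130,.12),f(475,120,.12))
E
python3 - <<'E'
import cv2
im=cv2.imread("pics/top0.png")
cv2.imwrite("pics/c2.png",cv2.resize(im[180:255,225:400],None,fx=4.5,fy=4.5,interpolation=cv2.INTER_CUBIC))
E
```

```text
TL [0.65114769 0.08182599 0.076     ]
TR [ 0.66121915 -0.175857    0.076     ]
BR [ 0.52808908 -0.17987532  0.076     ]
BL [0.52361773 0.07952309 0.076     ]
tl [0.64134996 0.06743061 0.076     ]
tr [ 0.65029905 -0.16411384  0.076     ]
br [ 0.5386074  -0.16578994  0.076     ]
bl [0.53519042 0.06725806 0.076     ]
lid [array([ 0.5916, -0.2379,  0.02  ]), array([ 0.6328, -0.4912,  0.02  ]), array([ 0.5063, -0.5129,  0.02  ]), array([ 0.4669, -0.2574,  0.02  ])]
block [array([ 0.5523, -0.3233,  0.054 ]), array([ 0.5657, -0.4169,  0.054 ]), array([ 0.5458, -0.4191,  0.054 ]), array([ 0.5316, -0.3265,  0.054 ])]
spindle [ 0.48323267 -0.05422504  0.086     ] sleeve ends [ 0.48297317 -0.14350068  0.086     ]
bars [0.5877773  0.13601137 0.12      ] [ 0.59918077 -0.24504711  0.12      ]
```

View pics/c2.png

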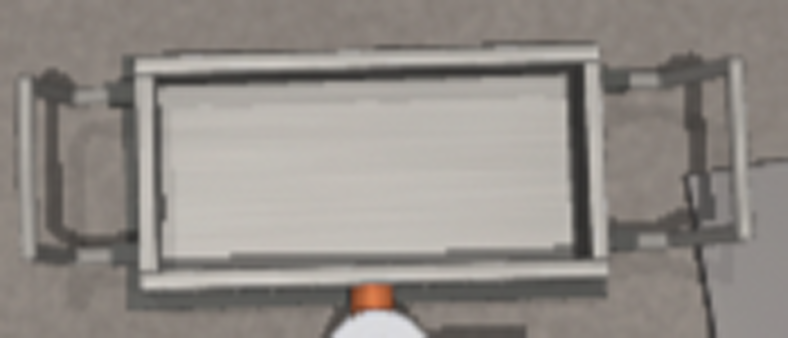

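```bash
cat >> h.py <<'E'
TUB=np.array([.591,-.0490]); TYAW=.027
def tub(x,y,z=None):
    c,s=np.cos(TYAW),np.sin(TYAW); p=TUB+np.array([c*x-s*y,s*x+c*y])
    return p if z is None else np.array([p[0],p[1],z])
def near_ang(p,a):
    j=env.sense()["joint_pos"]; best=None
    for k in (-1,0,1):
        q=env.solve_ik(p,down(a+k*np.pi))
        if q is None: continue
        c=abs(q[5]) 
        if best is None or c<best[0]-.01: best=(c,a+k*np.pi,q)
    return best[1]
def jars(fn=None):
    im=cv2.cvtColor(read_camera("top"),cv2.COLOR_RGB2BGR)
    if fn: cv2.imwrite("pics/"+fn,im)
    hsv=cv2.cvtColor(im,cv2.COLOR_BGR2HSV)
    m=cv2.inRange(hsv,(0,0,185),(180,60,255)); m[:110]=0
    n,l,s,c=cv2.connectedComponentsWithStats(m)
    return [p2w("top",*c[i],.054).round(4)[:2] for i in range(1,n) if 150<s[i,4]<330 and 13<s[i,2]<24 and 13<s[i,3]<24]
def pick_jar(p):
    a=near_ang([*p,.02],0.0)
    env.move_to([*p,.13],down(a)); env.gripper_to(1.0)
    hit=env.move_linear([*p,.020],max_speed=.12,force_limit=12)
    if hit: print("HIT",env.sense()["position"],env.sense()["contact_force"])
    env.gripper_to(0.0,effort=30); print("gap",env.sense()["finger_gap"])
    env.move_linear([*p,.21],max_speed=.25)
def place_jar(y):
    a=near_ang(tub(0,y,.03),TYAW)
    env.move_to(tub(0,y,.20),down(a))
    hit=env.move_linear(tub(0,y,.034),max_speed=.12,force_limit=8)
    print("placed",hit,env.sense()["position"])
    env.gripper_to(0.72); env.move_linear(tub(0,y,.20),max_speed=.25)
E
python3 - <<'E'
from h import *
print(jars())
p=np.array([.5398,.2923])
for a in(0,np.pi,-np.pi): print(env.solve_ik([*p,.02],down(a)))
pick_jar(p); snap("wrist","w1.png"); snap("top","t1.png"); print(env.sense()["clock"])
E
```

```text
[array([0.5733, 0.395 ]), array([0.5398, 0.2923]), array([0.4584, 0.3767])]
[ 3.14468093e-01  8.03191867e-01  1.59629658e+00 -4.44089210e-16
  7.42104205e-01  3.14468093e-01]
[ 3.14468093e-01  8.03191867e-01  1.59629658e+00 -4.44089210e-16
  7.42104205e-01 -2.82712456e+00]
[ 3.14468093e-01  8.03191867e-01  1.59629658e+00 -4.44089210e-16
  7.42104205e-01 -2.82712456e+00]
gap 0.5594884538557346
6.0917
```

View pics/w1.png

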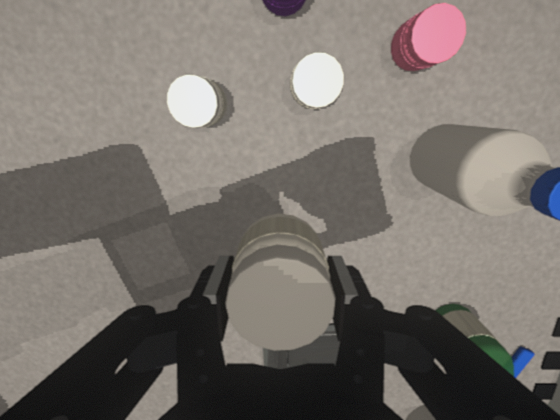

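View pics/t1.png

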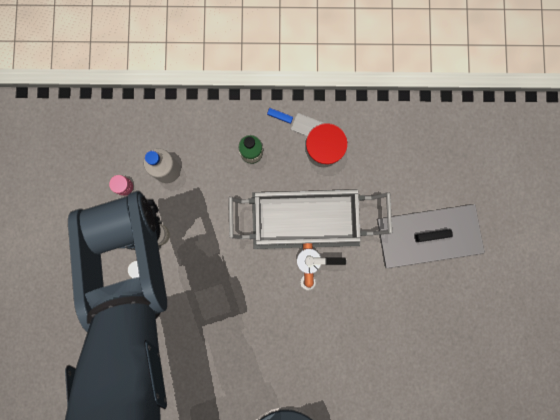

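The jar is held upright between the pads (wrist 280,290); the other two are at (192,100) and (318,80). I'll place it and check the tub fit.

Run:
```python
from h import *
place_jar(-.072)
a=near_ang(tub(0,0,.03),TYAW)
env.move_to(tub(-.1,0,.33),down(a))
im,pose=snap("wrist","w2.png"); print(pose, [w2p("wrist",tub(x,y,.076),pose).round(1) for x in(-.065,.065) for y in(-.13,.13)])
print(jars("t2.png"),env.sense()["clock"])
```

```text
placed False [ 0.59356545 -0.12119376  0.03479038]
(array([ 0.49117532, -0.051945  ,  0.32864881]), array([-0.50639597,  0.50697878, -0.49367101,  0.49277232])) [array([304.8, 260.9]), array([310.3,  62.6]), array([395.1, 261. ]), array([420.9,  62.6])]
[array([0.5733, 0.395 ]), array([0.4582, 0.377 ])] 11.125
```

View pics/w2.png

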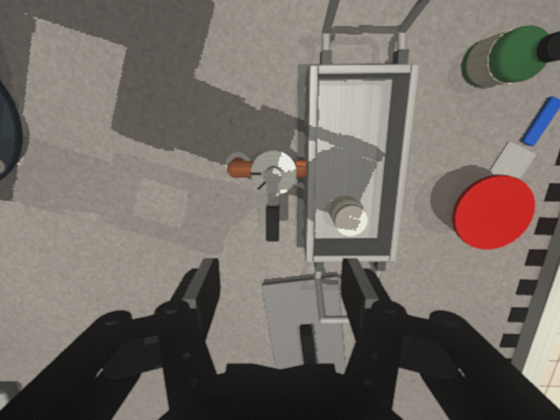

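Run:
```python
import cv2
im=cv2.imread("pics/raw_w2.png")
cv2.imwrite("pics/c3.png",cv2.resize(im[50:280,260:440],None,fx=3,fy=2.6,interpolation=cv2.INTER_CUBIC)[:600])
```

```text
(no output)
```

View pics/c3.png

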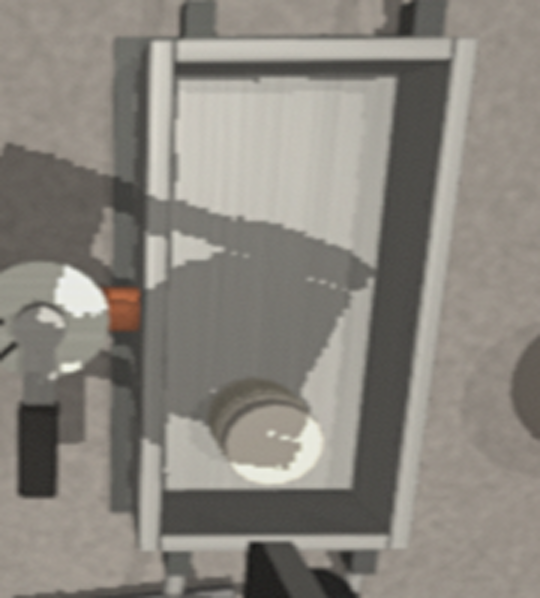

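Run:
```python
from h import *
pose=(np.array([0.49117532,-0.051945,0.32864881]),np.array([-0.50639597,0.50697878,-0.49367101,0.49277232]))
P=[p2w("wrist",x/3+260-.3,y/2.6+50-.3,.076,pose) for x,y in((149,40),(475,40),(139,549),(407,549))]
for p in P: print(p.round(4))
print(np.mean(P,0))
print("spindle",p2w("wrist",38/3+260,320/2.6+50,.086,pose))
```

```text
[0.5215 0.0765 0.076 ]
[0.6495 0.08   0.076 ]
[ 0.5313 -0.1805  0.076 ]
[ 0.6598 -0.1769  0.076 ]
[ 0.59052908 -0.05024373  0.076     ]
spindle [ 0.48097821 -0.051657    0.086     ]
```

```bash
sed -i 's/^TUB=.*/TUB=np.array([.5907,-.0497]); TYAW=.033/' h.py
python3 - <<'E'
from h import *
pick_jar(np.array([.5733,.395])); 
if .45<env.sense()["finger_gap"]<.65: place_jar(0.0)
print(jars("t3.png"),env.sense()["clock"])
snap("wrist","w3.png")
E
```

```text
gap 0.5545105173885635
placed False [ 0.59133527 -0.04985597  0.03477125]
[array([0.5031, 0.3571])] 20.0417
```

View pics/t3.png

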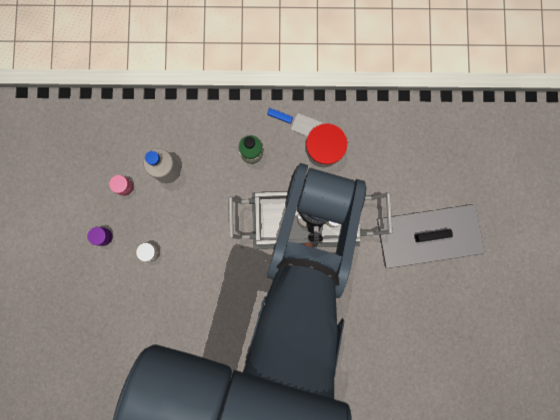

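View pics/w3.png

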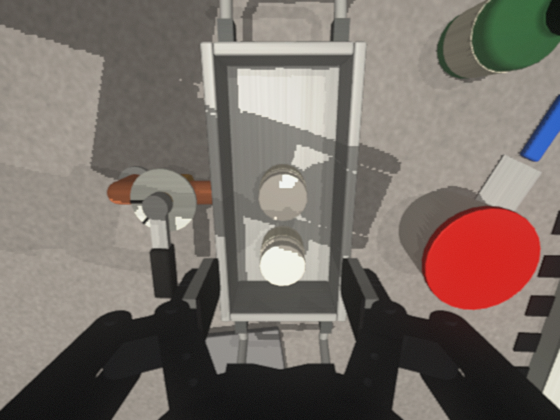

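Two jars stand in the tub, at wrist (283,193) and (283,260). The third was knocked from (0.458,0.377) to (0.503,0.357); it is now at top (147,252) and still upright.

Run:
```python
from h import *
a=near_ang([.5031,.3571,.2],0); env.move_to([.46,.33,.22],down(a))
p=jars("t4.png"); print(p)
im,pose=snap("wrist","w4.png"); print(w2p("wrist",[.5031,.3571,.054],pose))
```

```text
[]
[322.12170834 161.35515853]
```

View pics/w4.png

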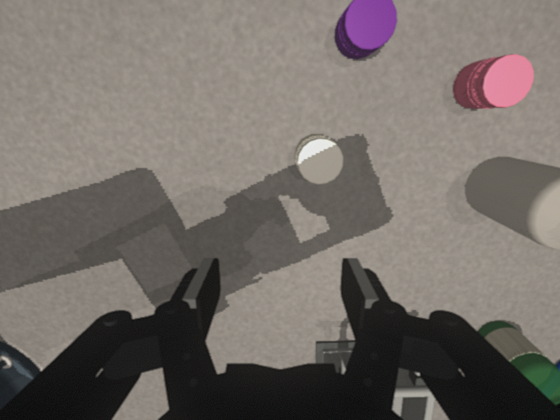

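The jar's cap is at (320,160), matching the prediction, and the jar is upright. There is no other cream jar in view.

Run:
```python
from h import *
pick_jar(np.array([.5031,.3571])); 
if .45<env.sense()["finger_gap"]<.65: place_jar(0.072)
env.move_to(tub(-.06,-.02,.33),env.sense()["tcp_rot"])
snap("wrist","w5.png")
# go toward lid, look
LID=np.array([.549,-.3725]); a=near_ang([*LID,.05],.15); print("a",a)
env.move_to([LID[0],LID[1]+.02,.2],down(a))
im,pose=snap("wrist","w6.png"); snap("top","t6.png"); print(pose,env.sense()["clock"])
```

```text
gap 0.552882508858079
placed False [0.58893778 0.02217949 0.03475281]
a 0.15
(array([ 0.5495619 , -0.3511771 ,  0.20028363]), array([ 0.53654815, -0.53612334,  0.4608522 , -0.4607636 ])) 30.95
```

View pics/w5.png

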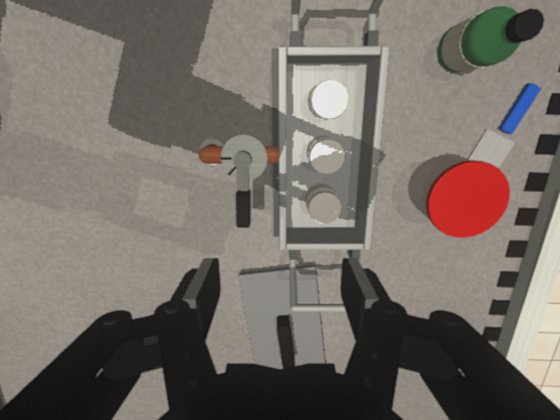

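View pics/w6.png

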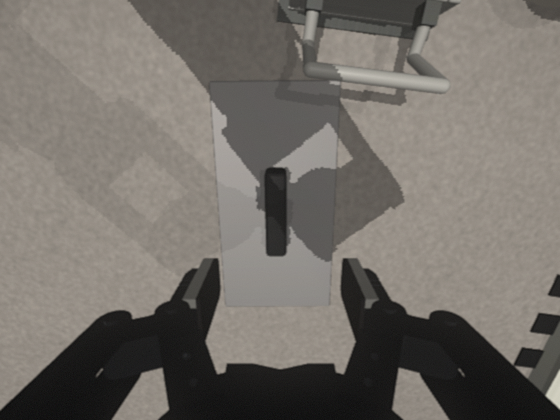

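View pics/t6.png

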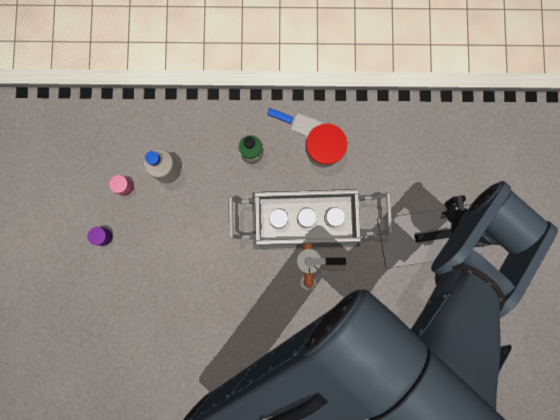

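All three jars stand in the tub in a row (top 279/307/335, row 217) and no cream jars remain on the counter. The grip block is at wrist (276,212).

Run:
```python
from h import *
pose=(np.array([ 0.5495619 , -0.3511771 ,  0.20028363]), np.array([ 0.53654815, -0.53612334,  0.4608522 , -0.4607636 ]))
P=[p2w("wrist",*u,.02,pose) for u in ((210,82),(341,80),(330,305),(225,306))]
print(np.round(P,4),np.mean(P,0))
im=cv2.imread("pics/raw_w6.png"); g=cv2.cvtColor(im,cv2.COLOR_BGR2GRAY)
m=(g<45).astype(np.uint8); m[:150]=0;m[262:]=0;m[:,:250]=0;m[:,305:]=0
r=cv2.minAreaRect(np.argwhere(m>0)[:,::-1].astype(np.float32)); print(r)
B=[p2w("wrist",*u,.054,pose) for u in cv2.boxPoints(r)]; print(np.round(B,4),np.mean(B,0))
bx=[p2w("wrist",*u,.123,pose) for u in ((308,72),(447,87))]; print(bx)
```

```text
[[ 0.4658 -0.259   0.02  ]
 [ 0.5921 -0.2379  0.02  ]
 [ 0.6333 -0.4925  0.02  ]
 [ 0.5048 -0.5135  0.02  ]] [ 0.54901188 -0.3757358   0.02      ]
((275.0, 211.0), (86.0, 20.0), 90.0)
[[ 0.5312 -0.3285  0.054 ]
 [ 0.55   -0.3256  0.054 ]
 [ 0.5641 -0.4151  0.054 ]
 [ 0.5435 -0.4183  0.054 ]] [ 0.54722344 -0.37189731  0.054     ]
[array([ 0.55206582, -0.24763675,  0.123     ]), array([ 0.64574884, -0.24269694,  0.123     ])]
```

Run:
```python
from h import *
L=np.array([.549,-.3745]); q=down(.155)
env.move_to([*L,.12],q); env.gripper_to(.7)
print(env.move_linear([*L,.026],max_speed=.1,force_limit=10),env.sense()["position"])
env.gripper_to(0.0,effort=80); print("gap",env.sense()["finger_gap"])
env.move_linear([*L,.05],max_speed=.08)
d=np.array([np.sin(.155),-np.cos(.155)])*.05
env.move_linear([*(L+d),.06],max_speed=.15)
env.move_linear([*(L+d),.24],max_speed=.2)
print(env.sense()["contact_force"])
env.move_to(tub(0,0,.24),down(TYAW))
im,pose=snap("wrist","w7.png"); snap("side","s7.png",(180,120,440,320),3);print(pose,env.sense()["clock"])
print([w2p("wrist",tub(x,y,.076),pose).round(1) for x in(-.065,.065) for y in(-.13,.13)])
```

```text
False [ 0.54949438 -0.374978    0.0267374 ]
gap 0.23949755784724433
[-0.78703019  0.32525681 -4.51163934]
(array([ 0.59123605, -0.05099452,  0.2399639 ]), array([-0.5078725 ,  0.50796963, -0.49158277,  0.49231977])) 36.6083
[array([224.1, 296. ]), array([207.4,  47.1]), array([335.8, 295.9]), array([351.9,  47. ])]
```

View pics/w7.png

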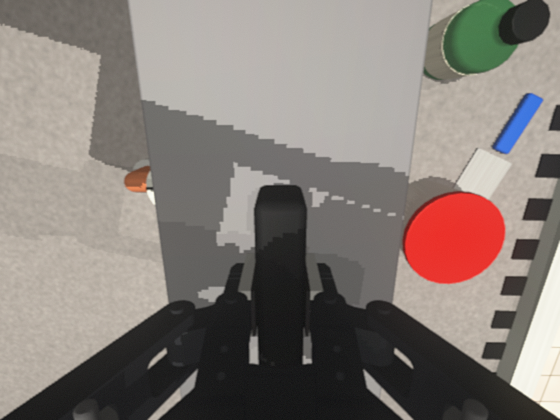

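View pics/s7.png

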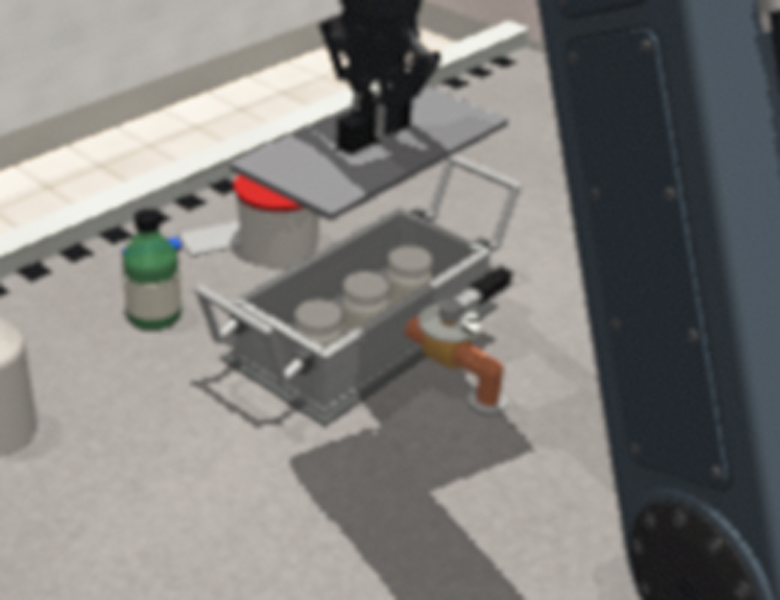

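Run:
```python
from h import *
pose=(np.array([ 0.59123605, -0.05099452,  0.2399639 ]), np.array([-0.5078725 ,  0.50796963, -0.49158277,  0.49231977]))
q=pose[1]; R=Rn.from_quat([q[1],q[2],q[3],q[0]]).as_matrix(); print(R.round(4))
# tool: x=?; y down; z jaw
ly=-R[:,0]*np.sign(-R[1,0]) ; lx=R[:,2]; print(lx,ly)
for tilt in (-.04,0,.04):
  for dy in (0,):
    c=pose[0]+np.array([0,0,-.0067])
    l2=ly+np.array([0,0,tilt])
    f=lambda x,y,z=0:w2p("wrist",c+lx*x+l2*y+np.array([0,0,z]),pose).round(1)
    print(tilt,[f(s*.065,y) for s in(-1,1) for y in(-.04,.0,.08)],"blockend top",f(0,.045,.034),f(0.011,.045,.034))
```

```text
[[ 3.190e-02  7.000e-04  9.995e-01]
 [-9.995e-01 -8.000e-04  3.190e-02]
 [ 8.000e-04 -1.000e+00  6.000e-04]]
[9.99489727e-01 3.19357794e-02 6.26467428e-04] [-3.19352457e-02  9.99489583e-01 -8.44242106e-04]
-0.04 [array([168.6, 324.3]), array([161.3, 261.1]), array([143.3, 106.3]), array([392.6, 324.3]), array([400. , 261.2]), array([418.1, 106.3])] blockend top [280.9 198.4] [308.4 198.4]
0 [array([169.5, 322.4]), array([161.3, 261.1]), array([140.4, 106.3]), array([391.7, 322.5]), array([400. , 261.2]), array([421.1, 106.3])] blockend top [280.9 199.7] [308.8 199.7]
0.04 [array([170.4, 320.6]), array([161.3, 261.1]), array([137.3, 106.2]), array([390.7, 320.7]), array([400. , 261.2]), array([424.2, 106.2])] blockend top [280.9 201. ] [309.3 201. ]
```

Run:
```python
from h import *
im=cv2.imread("pics/raw_w7.png")
cv2.imwrite("pics/c7.png",cv2.resize(im[160:320,100:440],None,fx=2.3,fy=2.3,interpolation=cv2.INTER_CUBIC))
g=cv2.cvtColor(im,cv2.COLOR_BGR2GRAY).astype(int)
print(g[175:215,280]); 
for r in (60,106,230,261,290): 
    d=np.abs(np.diff(g[r])); print(r,[(i,d[i]) for i in np.argsort(-d)[:10]])
```

```text
[110 110 111 108 133 173 182 167 124  98  55  33  36  36  35  38  36  35
  36  33  36  33  35  34  34  35  36  38  40  44  44  46  45  48  49  50
  54  56  57  55]
60 [(np.int64(446), np.int64(60)), (np.int64(99), np.int64(32)), (np.int64(443), np.int64(31)), (np.int64(447), np.int64(29)), (np.int64(444), np.int64(28)), (np.int64(135), np.int64(26)), (np.int64(445), np.int64(22)), (np.int64(98), np.int64(21)), (np.int64(136), np.int64(20)), (np.int64(506), np.int64(19))]
106 [(np.int64(555), np.int64(63)), (np.int64(516), np.int64(50)), (np.int64(554), np.int64(41)), (np.int64(94), np.int64(32)), (np.int64(556), np.int64(28)), (np.int64(539), np.int64(28)), (np.int64(167), np.int64(27)), (np.int64(517), np.int64(27)), (np.int64(515), np.int64(26)), (np.int64(168), np.int64(24))]
230 [(np.int64(254), np.int64(55)), (np.int64(253), np.int64(44)), (np.int64(504), np.int64(40)), (np.int64(158), np.int64(40)), (np.int64(305), np.int64(36)), (np.int64(219), np.int64(32)), (np.int64(220), np.int64(29)), (np.int64(157), np.int64(28)), (np.int64(306), np.int64(28)), (np.int64(407), np.int64(26))]
261 [(np.int64(551), np.int64(66)), (np.int64(552), np.int64(59)), (np.int64(162), np.int64(36)), (np.int64(406), np.int64(36)), (np.int64(397), np.int64(34)), (np.int64(305), np.int64(27)), (np.int64(492), np.int64(26)), (np.int64(398), np.int64(25)), (np.int64(255), np.int64(25)), (np.int64(407), np.int64(24))]
290 [(np.int64(541), np.int64(64)), (np.int64(542), np.int64(60)), (np.int64(223), np.int64(56)), (np.int64(501), np.int64(52)), (np.int64(500), np.int64(49)), (np.int64(166), np.int64(43)), (np.int64(250), np.int64(38)), (np.int64(224), np.int64(36)), (np.int64(309), np.int64(36)), (np.int64(393), np.int64(35))]
```

View pics/c7.png

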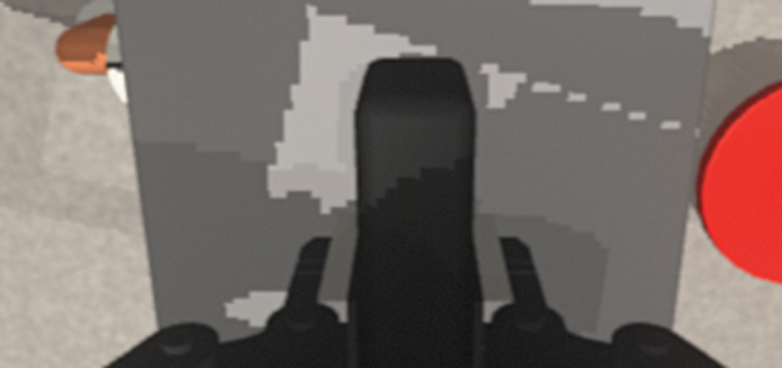

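Run:
```python
from h import *
pose=(np.array([ 0.59123605, -0.05099452,  0.2399639 ]), np.array([-0.5078725 ,  0.50796963, -0.49158277,  0.49231977]))
for dy in(-.003,0,.003):
  for dz in (0,-.002):
    c=pose[0]+np.array([0,0,-.0067+dz])
    print(dy,dz,[w2p("wrist",c+np.array([-.032*(.045+dy),.045+dy,z]),pose)[1].round(1) for z in (0,.034,.030)])
im=cv2.imread("pics/raw_w7.png");g=cv2.cvtColor(im,cv2.COLOR_BGR2GRAY).astype(int)
for r in (10,40,60,85):
  row=cv2.GaussianBlur(im[r-1:r+2].mean(0,keepdims=True).astype(np.float32),(3,1),0)[0].sum(1); d=np.abs(np.diff(row)); print(r,100+np.argmax(d[100:200]),d[100:200].max(),380+np.argmax(d[380:440]))
```

```text
-0.003 0 [np.float64(186.1), np.float64(206.9), np.float64(203.9)]
-0.003 -0.002 [np.float64(185.1), np.float64(205.4), np.float64(202.5)]
0 0 [np.float64(180.2), np.float64(199.6), np.float64(196.8)]
0 -0.002 [np.float64(179.3), np.float64(198.2), np.float64(195.5)]
0.003 0 [np.float64(174.3), np.float64(192.2), np.float64(189.6)]
0.003 -0.002 [np.float64(173.5), np.float64(190.9), np.float64(188.4)]
10 129 55.916687 431
40 132 58.166656 426
60 135 65.91666 423
85 139 59.166656 419
```

Run:
```python
from h import *
q=down(TYAW); o=.0038
env.move_linear(tub(0,o,.24),q,max_speed=.1)
env.move_linear(tub(0,o,.115),q,max_speed=.12)
print(env.sense()["position"],env.sense()["contact_force"])
h=env.move_linear(tub(0,o,.090),q,max_speed=.04,force_limit=8)
s=env.sense(); print(h,s["position"],s["contact_force"])
snap("side","s8.png",(180,120,440,320),3); print(s["clock"])
```

```text
[ 0.59131707 -0.04608876  0.11576929] [-0.61309913 -0.28240445 -3.13379672]
True [ 0.59044851 -0.04587535  0.09290519] [-0.95093607 -0.55225567  3.50435024]
38.6
```

View pics/s8.png

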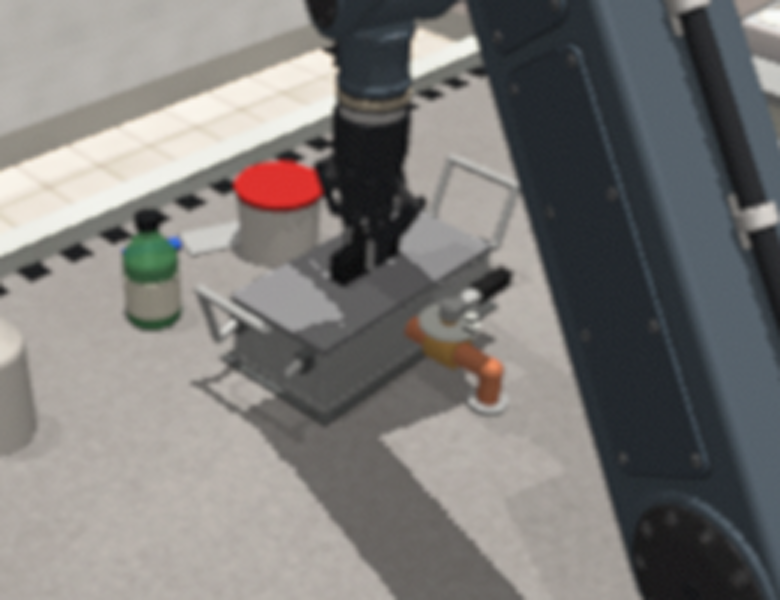

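Run:
```python
from h import *
env.gripper_to(.6); p=env.sense()["position"]
env.move_linear([p[0],p[1],.2],max_speed=.2)
q=env.sense()["tcp_rot"]
env.move_to(tub(-.03,-.02,.36),q); env.gripper_to(0)
im,pose=snap("wrist","w9.png"); print(pose,env.sense()["clock"])
```

```text
(array([ 0.56140849, -0.07060395,  0.35972073]), array([-0.50727144,  0.50913073, -0.49340692,  0.48990937])) 41.025
```

View pics/w9.png

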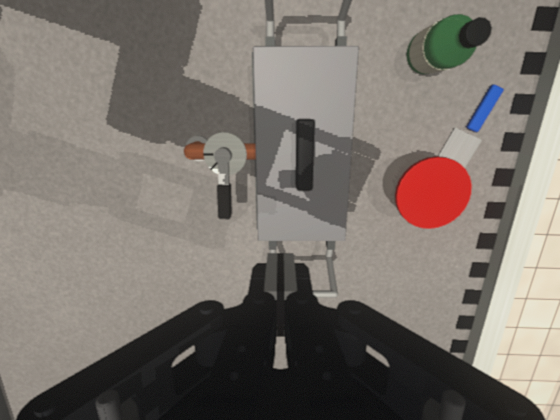

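```bash
cat >> h.py <<'E'
def clamp(s):
    q=down(TYAW); env.gripper_to(0)
    env.move_to(tub(0,s*.245,.23),q)
    env.move_linear(tub(0,s*.245,.100),max_speed=.15,force_limit=15)
    h=env.move_linear(tub(0,s*.102,.100),max_speed=.1,force_limit=20)
    print("push",h,env.sense()["position"],env.sense()["contact_force"])
    env.move_linear(tub(0,s*.125,.105),max_speed=.15)
    env.move_linear(tub(0,s*.125,.17),max_speed=.15)
    env.move_linear(tub(0,s*.077,.17),max_speed=.15)
    h=env.move_linear(tub(0,s*.077,.096),max_speed=.05,force_limit=15)
    print("press",h,env.sense()["position"],env.sense()["contact_force"])
    env.move_linear(tub(0,s*.077,.22),max_speed=.2)
E
python3 - <<'E'
from h import *
pose=(np.array([ 0.56140849, -0.07060395,  0.35972073]), np.array([-0.50727144,  0.50913073, -0.49340692,  0.48990937]))
P=[p2w("wrist",*u,.086,pose) for u in ((254,47),(358,47),(346,240),(259,240))]; print(np.round(P,4),np.mean(P,0))
clamp(-1)
im,pose=snap("wrist","w10.png"); snap("side","s10.png",(180,120,440,320),3); print(env.sense()["clock"])
E
```

```text
[[ 0.5227  0.079   0.086 ]
 [ 0.6497  0.0831  0.086 ]
 [ 0.6606 -0.173   0.086 ]
 [ 0.5319 -0.1776  0.086 ]] [ 0.59119741 -0.04712187  0.086     ]
push False [ 0.5939956  -0.15171445  0.10001707] [-0.16951707 -0.80340691 -1.32396791]
press True [ 0.59247189 -0.12349395  0.1170222 ] [-0.06151688  1.97269268  1.29928459]
47.9833
```

View pics/s10.png

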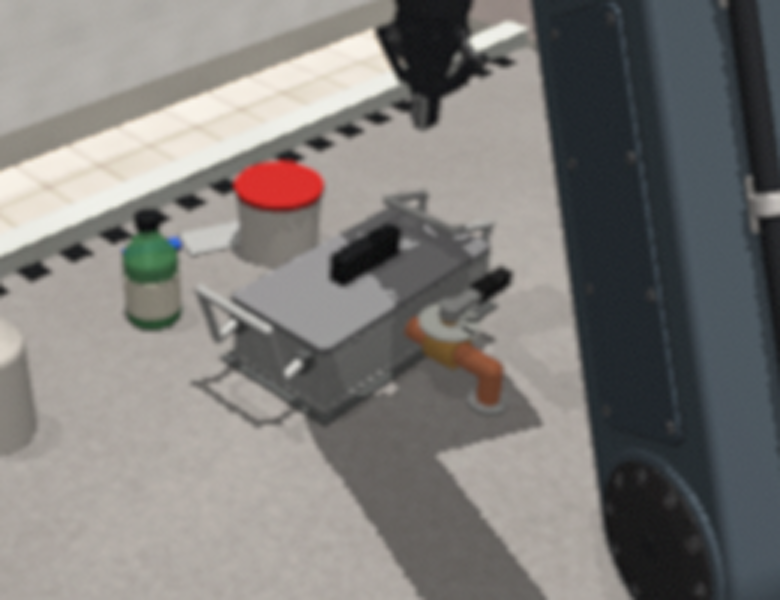

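View pics/w10.png

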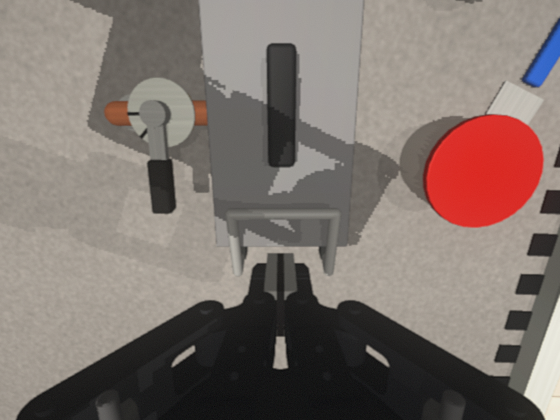

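Run:
```python
from h import *
s=-1
env.move_linear(tub(0,s*.079,.125),max_speed=.15)
for z in (.112,.105,.100,.096):
    h=env.move_linear(tub(0,s*.079,z),max_speed=.03,force_limit=30)
    S=env.sense(); print(z,h,S["position"],S["contact_force"])
    if h: break
env.move_linear(tub(0,s*.079,.22),max_speed=.2)
im,pose=snap("wrist","w11.png"); snap("side","s11.png",(180,120,440,320),3); print(env.sense()["clock"])
```

```text
0.112 False [ 0.5931401  -0.12879683  0.11182032] [0.85630896 0.34349762 0.08095005]
0.105 False [ 0.59309058 -0.12881444  0.10455293] [-0.19332183 -0.61889175  1.0546335 ]
0.1 False [ 0.5931048  -0.12871779  0.09964062] [0.31088844 1.26951549 0.61088903]
0.096 False [ 0.59376104 -0.12883519  0.09764629] [-0.71673943  0.23829954 10.13418303]
51.2
```

View pics/s11.png

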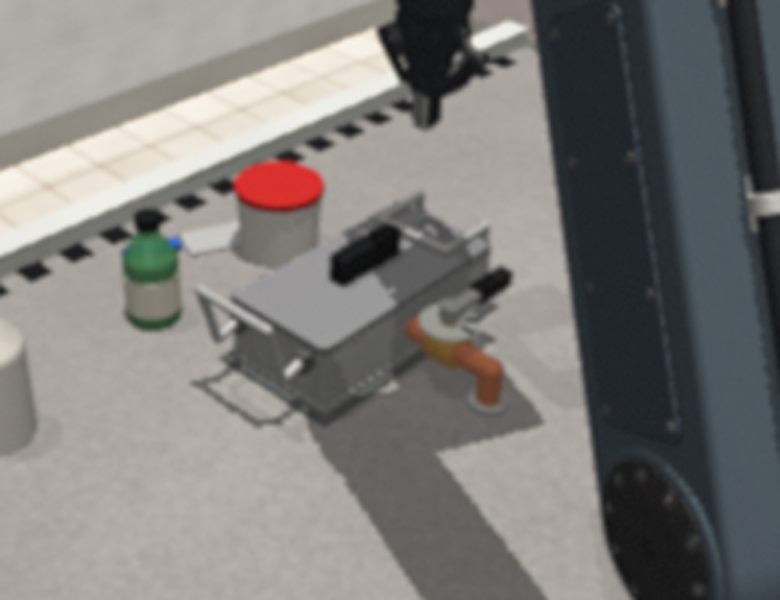

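View pics/w11.png

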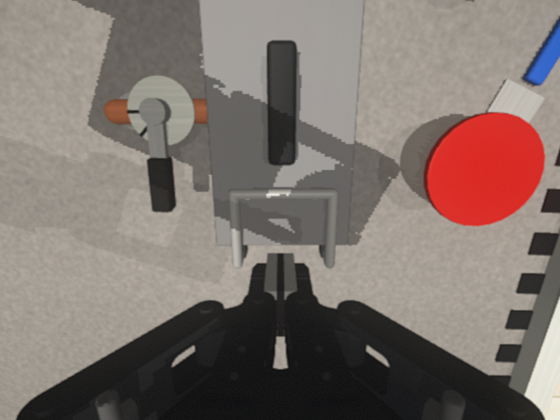

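The right bar is down: the tip met the stop at z≈0.0976, and the expected bar top is 0.098. Now the left clamp.

```bash
sed -i 's/    h=env.move_linear(tub(0,s\*.077,.096),max_speed=.05,force_limit=15)/    env.move_linear(tub(0,s*.079,.12),max_speed=.1)\n    h=env.move_linear(tub(0,s*.079,.096),max_speed=.03,force_limit=30)/' h.py
python3 - <<'E'
from h import *
clamp(1)
im,pose=snap("wrist","w12.png"); snap("side","s12.png",(180,120,440,320),3); print(env.sense()["clock"])
E
```

```text
push False [0.58713303 0.05245716 0.10005659] [-0.9037482   2.68722019 -0.61273893]
press False [0.58812428 0.02918892 0.09757033] [-2.35822661 -1.00360263 14.06442224]
59.075
```

View pics/s12.png

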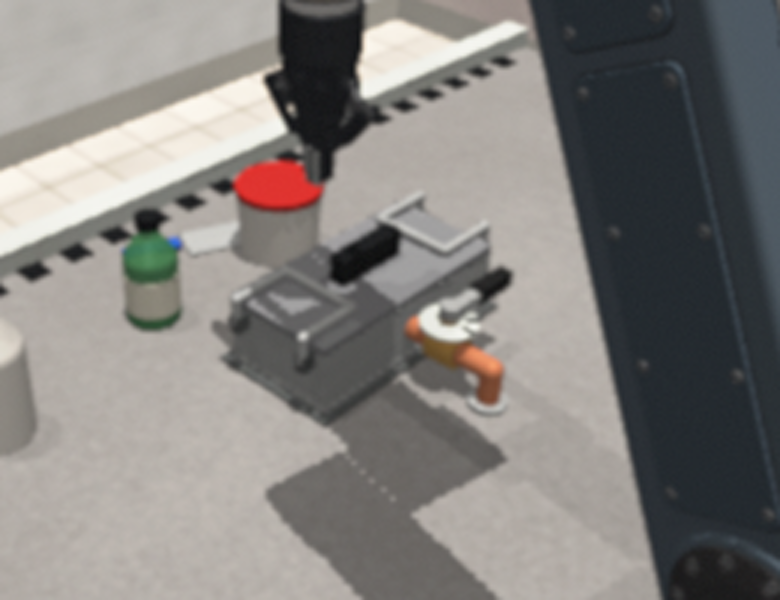

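View pics/w12.png

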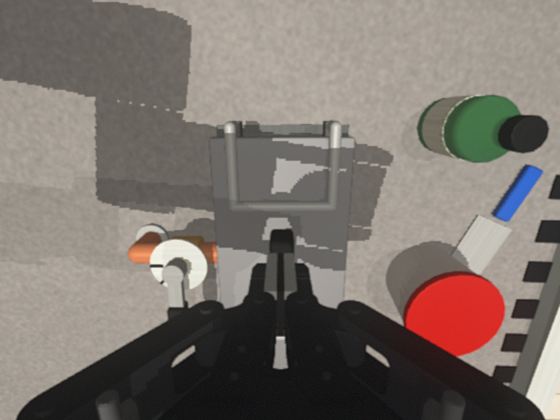

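Both bars lie over the lid. Now measuring the valve lever.

Run:
```python
from h import *
env.move_to(tub(-.11,-.13,.25),down(TYAW))
im,pose=snap("wrist","w13.png",(140,40,420,260),2.8)
print(pose); print(w2p("wrist",tub(-.11,0,.092),pose),w2p("wrist",tub(-.11,-.089,.092),pose))
```

```text
(array([ 0.48526327, -0.18260595,  0.24959276]), array([ 0.50838904, -0.50800468,  0.49197107, -0.49136167]))
[280.24771892  48.58740987] [280.22559224 150.40061749]
```

View pics/w13.png

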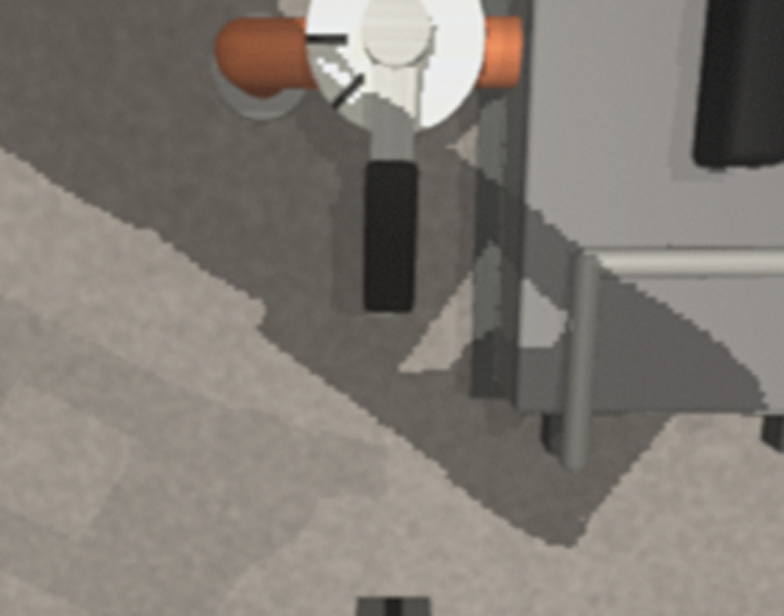

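```bash
cat >> h.py <<'E'
def lev(th,z,r=.064):
    return tub(-.109-r*np.sin(th),-.001-r*np.cos(th),z),down(TYAW-th)
E
python3 - <<'E'
from h import *
print([env.solve_ik(*lev(t,.068))[5] for t in (.03,.8)])
env.gripper_to(.48)
p,q=lev(.03,.15); env.move_to(p,q)
p,q=lev(.03,.068); h=env.move_linear(p,q,max_speed=.06,force_limit=8); print(h,env.sense()["position"])
if not h:
    env.gripper_to(0,effort=30); print(env.sense()["finger_gap"],env.sense()["contact_force"])
    for t in np.linspace(.03,.785,8)[1:]:
        p,q=lev(t,.068); env.move_linear(p,q,max_speed=.06)
    S=env.sense(); print(S["position"],p,S["contact_force"])
    env.gripper_to(.48)
    p2=p.copy(); p2[2]=.2; env.move_linear(p2,max_speed=.1)
    env.move_to(tub(-.11,-.13,.25),down(TYAW))
    snap("wrist","w14.png",(140,40,420,260),2.8)
print(env.sense()["clock"])
E
```

```text
[np.float64(-0.4692450034935405), np.float64(0.29146281526152595)]
False [ 0.4822548  -0.1184184   0.06836215]
0.20586312302316756 [-0.43064152  0.46300454  4.1584345 ]
[ 0.43748908 -0.10096497  0.06830149] [ 0.43807389 -0.10103655  0.068     ] [-2.60778615 -0.95209501  8.05909238]
67.5167
```

View pics/w14.png

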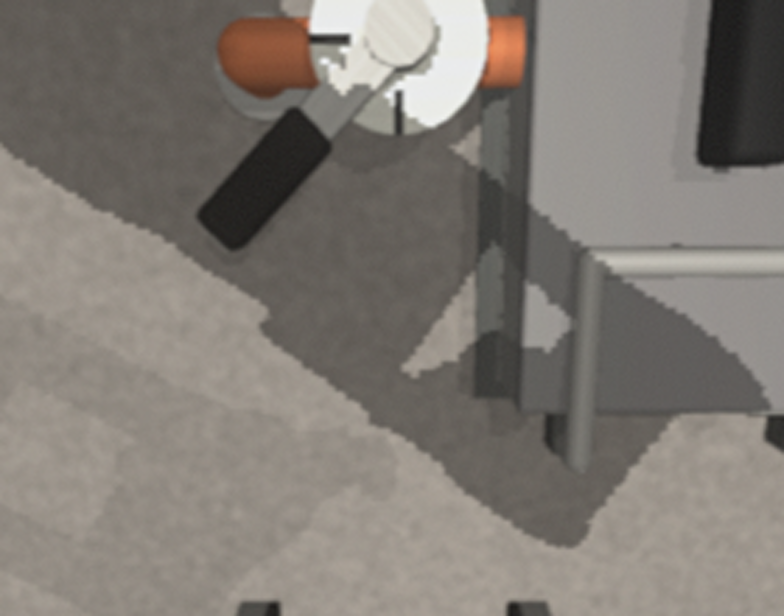

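Run:
```python
from h import *
S=env.sense(); pose=(S["position"],S["tcp_rot"])
f=lambda x,y:p2w("wrist",x/2.8+140,y/2.8+40,.096,pose)[:2]
a,b=f(312,127.5),f(217.5,231.5); d=b-a
c,s=np.cos(TYAW),np.sin(TYAW); dt=np.array([c*d[0]+s*d[1],-s*d[0]+c*d[1]])
print(dt,np.arctan2(-dt[0],-dt[1]))
a,b=f(391,160),f(388,311)  # earlier picture
env.move_to(tub(-.03,-.05,.36),down(TYAW)); snap("wrist","w15.png"); snap("side","s15.png",(180,120,440,320),3);snap("top","t15.png")
print(env.sense()["clock"])
```

```text
[-0.0324464  -0.03219978] 0.7892130602435211
68.3417
```

View pics/w15.png

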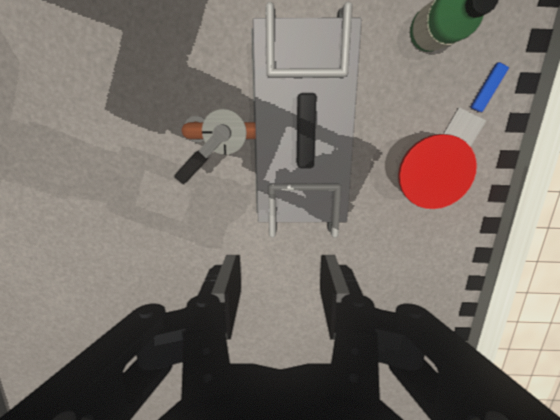

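View pics/s15.png

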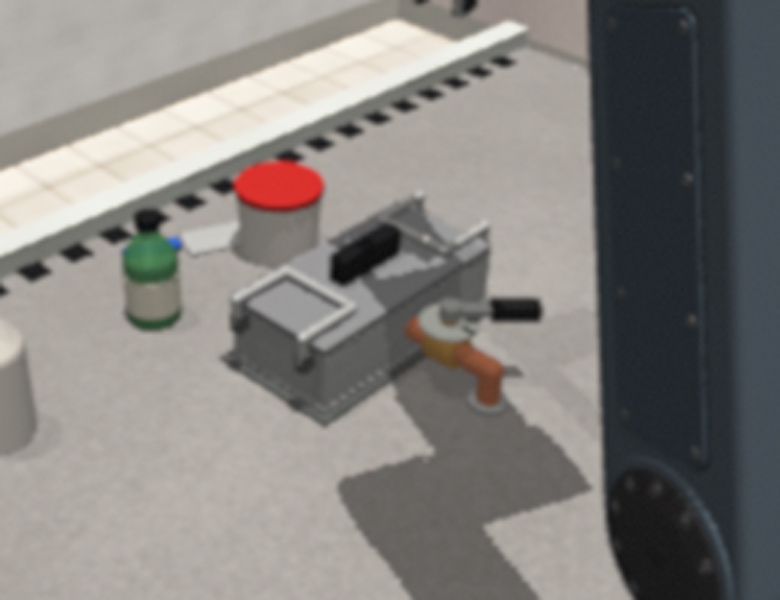

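Run:
```python
from h import *
S=env.sense(); pose=(S["position"],S["tcp_rot"])
for s in(1,-1): 
  for al in (0,.1):
    t=np.arctan2(27,70)+al; print(s,al,w2p("wrist",tub(0,s*(.142-.075*np.cos(t)),.066+.075*np.sin(t)),pose))
im=cv2.imread("pics/raw_w15.png").astype(int).sum(2)//3
print(im[62:82,300],im[176:198,312])
```

```text
1 0 [307.19650355  71.19930596]
1 0.1 [307.71654505  67.76206184]
-1 0 [304.4703767  185.93359872]
-1 0.1 [304.77832801 189.34624529]
[160 160 159 160 160 151 134 148 172 192 203 184 162 141 115  87 114 153
 161 161] [ 92  92  92  94  94  92  90  85  92 102 117 123 114 103  95  92  92  93
  93  93  92  93]
```

Run:
```python
from h import *
workorder.finish_job(); print(env.sense()["clock"])
```

```text
the job is handed in; nothing more can be done
the job is handed in; nothing more can be done
```

I handed the job in at about 68 s on the robot's clock. Every check I made agreed with the task, but the station gave no verdict.

- **Jars:** There were three cream jars, and all three went upright into the tub in a row. One was knocked about 5 cm aside partway through, so I found it again and picked it up from there. I last saw all three upright just before the lid went on.
- **Lid:** It stopped on the rim with the tool at z = 0.0929, against 0.0927 expected when home. Its measured centre was about 3 mm from the tub's, and it looked aligned and level.
- **Clamps:** The first press on the right clamp stopped early, at z = 0.117, on its force limit; I repeated it more gently and it went down. Both then reached about z = 0.0976, where the bar top should be 0.098. The last picture put the left bar within a pixel of fully down and the right at roughly 0.03 rad.
- **Valve:** The last picture gave 0.789 rad, against the 0.785 wanted.
- **Bottles, pail and arm:** The whey bottle and pail looked unmoved in the last pictures. I didn't recheck the milk bottle in full, but the arm never went near it. At hand-in the arm was raised clear of everything.

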